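# Lift a tuning slide off its hanger and hold it up to the inspection camera

### The arm

A 6-joint arm with a two-finger parallel gripper is mounted at the origin on the work surface. World frame = base frame: x ahead of the robot, y to its left, z up, the work surface at z = 0. Lengths are in m, angles in rad, forces in N, time in s.
With the tool pointing down it reaches from about 0.3 to 1 m from the base axis. Payload 5.1 kg.
Tool frame: the origin (TCP) lies at the very end of the fingers, on their centre line; the grasp point (between the pads) lies arm.tcp_to_grasp behind it (arm.tcp_to_grasp is the distance from the TCP to the grasp point, in m); z points along the fingers, y is the line along which they close (so a half turn about z gives the same grasp; the last joint's range is limited). The gripper opens to 95 mm and grips with 3 to 60 N. Pads are 20 mm wide; open, the fingers measure 119 mm over their backs; the gripper's body (75 mm by 180 mm) begins 59 mm behind the grasp point.
Start: joints at [1.021, 0.124, 1.65, -0, 1.367, -0.083], TCP at [0.293, 0.58, 0.215] pointing down, gripper open.
Joint ranges: [-2.61, 2.61], [-1.02, 2.33], [0.03, 2.71], [-1.35, 4.49], [0.32, 2.68], [-2.91, 2.91]. Speed limits (rad/s): [2.57, 2.57, 3.14, 3.14, 3.14, 3.14].

### API

Orientations are given as a rotation vector (axis times angle).
In Python, from station import arm, cams, workorder gives the robot as it stands.
- The arm moves only by the tool apply_moves, never from a script. Its argument "rows" is a list of rows, each an object with "rot": the turn, a rotation vector about the world's x, y, z in rad, a list of three; "offset": the shift along the world's x, y, z in cm, a list of three; "grip": the finger opening in cm, from 0 to 9.51. In form: [{"rot": [ax, ay, az], "offset": [dx, dy, dz], "grip": grip}, ...]. A call has exactly 10 rows; each row shifts and turns the commanded pose from where the row before left it; what a row does not reach is not made up. A row lasts 1/12 s, in which the tool goes at most 41.7 mm and 7.16 degrees, less where a joint would pass 70% of its speed; a pose out of reach is approached as far as the arm can. A call with a gripper value outside its range is refused whole. The fingers move at their own pace and stop on an object; the grip force is fixed at half the most. Time passes only in rows, so rows that do not move let the fingers close, or fill a call up. It gives the time, the measured TCP pose, the force, the opening and the grip force at its end, in the units of the state.
- arm.observe(): the state, without advancing time (a new reading comes with each control period).
- cams.capture(name): name is "scene" or "top" or "wrist"; returns the picture (384x512x3 uint8, red, green, blue); there is no depth.
- cams.camera_params(name): a dict with "fx", "fy", "cx", "cy" (pixels), "k1" (the pictures are not rectified: a ray, as slopes to the right and down, at radius r is drawn at 1 + k1 r^2 times it, then the intrinsics apply), "T" (4x4, takes a point from camera to world coordinates). Camera axes: x right, y up, looking along -z (the intrinsics and any distortion apply to the point x, -y, -z); pixel columns grow to the right and rows downward; lengths in m; the calibration is good to about 2 mm. A picture is of the moment at which its call begins: read the wrist's pose just before it. camera_params takes no time and is no camera call; for the wrist camera it gives the pose at the moment of the call.
- workorder.finish_job(): hands the job in; it is judged then, once.
The state is a dict: "t": time; "qpos": joint angles; "qvel": joint speeds; "joint_efforts": joint torques, N m; "tcp_pos": TCP position; "eef_rot": TCP orientation; "contact_force": force on the tool from outside, world axes, zero at the start; "torque": the same for the moment, N m; "finger_gap": finger opening in m; "grip_force": force on a finger pad.
Only numpy, scipy, OpenCV 4.12 (cv2) and the standard library are available. Lean on these libraries where they do the work, as an engineer would, in place of code of your own. Each camera call takes 0.05 s, during which the arm holds its last target. There are 200 camera calls.

### The job

Take the wider of the two brass tuning slides up and off its forked hanger and hold it up to the inspection camera: centred on the lens axis 15 cm in front of the lens (above the cross on the base strip), upright with the bow on top, its broad side square to the lens. Finish while holding it there, still, clear of everything but the gripper; do not let go or put it down. Leave the other slide on its hanger, the camera as it is set, and the things on the bench where they are.

Things in the scene. Friction and masses are not known exactly. Their poses are not given: they have to be found in the camera images.
- wide_slide: Wider U-shaped brass tuning slide: 94 mm wide, 167 high, round tube 14 thick, 0.16 kg. Hangs bow up on one of the stand's two hangers. x: normal of its broad side (at the start parallel to the stand's x), y leg to leg, z up. Origin: under the bow, midway between the prongs. Bow: half circle, centre-line radius 40, centre at z -27.6; top at z +19.4. Legs straight down at y -40 and +40 to z -147.6.
- wide_slide_mid (a point): Middle of the wide slide's height and width, 64 mm below its origin: the point to bring before the lens. Axes as the slide's. A 6 mm brace joins the legs 23.5 mm below this point, so the loop is closed and comes off only over the prongs' free ends. Both broad sides and both legs are alike.
- wide_slide_grip (a point): A good place to grip from above: middle of the 14 mm tube of the wide slide's +y leg at the foot of the bow (y +39.3, z -20 mm in the slide's frame; the other leg has the same at y -39.3), fingers closing along the slide's x. Axes as the slide's.
- narrow_slide: The other, narrower tuning slide of the same brass, 66 mm wide, 129 mm high, 12 mm tube, on the other hanger; leave it there. Origin likewise midway between the prongs, its top 18.6 mm above the origin; axes like the wide slide's.
- stand: Fixed wooden stand, base 130 x 250 x 15 mm. Origin: under the base, on the bench. Two hangers at y -80 and +80: steel post at x +40, top z 228; from it two 8 mm prongs (9 mm either side of the hanger's middle, axis z 220) run along -x; their free ends turn up to z 238 at x -46, so a slide must rise some 20 to 60 mm, then be drawn off along -x. Which slide is on which hanger varies.
- camera: Inspection camera's fixed stand: 110 x 120 mm steel base, round column at x +45 mm, 284 mm high, and a 70 mm wide, 6 mm high strip along -x to x -255 with a black cross at x -210, straight below the view point. Origin: on the bench under the camera head; the lens looks level along -x.
- lens (a point): Middle of the lens face (barrel 38 mm across; grey head 65 x 50 x 56 mm behind it). The head is set at various heights, lens axis 150 to 210 mm above the bench. Axes as the camera stand's: the lens looks along -x.
- view_point (a point): Point on the lens axis 150 mm in front of the lens, at lens height, where the middle of the wide slide shall be held. Axes as the camera stand's: x is the lens axis (the lens lies towards +x), z up.
- oil_bottle: Standing oil bottle, 42 mm across, 100 mm high; origin under its middle. To be left alone.
- mouthpiece: Silver mouthpiece standing on its rim, 27 mm across, 82 mm high; origin under its middle. To be left alone.
Mind the look-alikes: they are no part of the job. Leave any blue look-alike of the wide_slide alone. Leave any turquoise look-alike of the narrow_slide alone.

How it is judged:
By the outcome, as a careful person would: the job done as asked, in the order asked, and still so for the second after the job is handed in, while the arm keeps its last pose, push and grip.
It also fails if it takes over 58 s, if anything falls off the work surface, if the arm or the gripper's body presses on something with over 40 N, if the wrist force passes 120 N, or if a joint passes its speed limit or range.

## Working session

There is one attempt and no reset: what is moved stays moved. The work goes in short steps, Python scripts to look and compute and a tool call to move; the robot and the scene stay as the last step left them, time stands still between calls to the robot, and variables do not carry over. Pictures are saved under pics/ and viewed, at most 10 in all, crops included, and the job is handed in when it is done.

Besides the shell and the picture viewer there is one more tool, called by a JSON object that holds its "method" and its "body". apply_moves: Moves the arm, as the interface text tells. Its arguments: {"type":"object","properties":{"rows":{"type":"array"}},"required":["rows"]}

```bash
mkdir -p pics; ls; python3 - <<'E'
from station import arm,cams
import cv2,numpy as np
o=arm.observe();print(o['t'],o['tcp_pos'],o['eef_rot'],o['finger_gap'],arm.tcp_to_grasp)
for n in ('scene','top'):
    p=cams.camera_params(n);print(n,{k:(np.round(v,4).tolist() if k=='T' else v) for k,v in p.items()})
    cv2.imwrite(f'pics/{n}.png',cv2.resize(cams.capture(n)[:,:,::-1],(800,600),interpolation=cv2.INTER_CUBIC))
E
```

```text
pics
0.0 [0.29220961 0.57987876 0.21337435] [-0.72648698 -3.05577473  0.0031512 ] 0.09494019592567512 0.0188
scene {'fx': 486.9041205152002, 'fy': 486.9041205152002, 'cx': 264.57509562999604, 'cy': 195.83905445658135, 'k1': -0.02264049047286597, 'T': [[-0.1115, -0.7293, 0.675, 1.3675], [0.9937, -0.0745, 0.0837, 0.0915], [-0.0108, 0.6801, 0.7331, 0.9795], [0.0, 0.0, 0.0, 1.0]]}
top {'fx': 357.3024435021066, 'fy': 357.3024435021066, 'cx': 257.5643749836215, 'cy': 191.58160821032814, 'k1': -0.07952215065534851, 'T': [[0.0252, 0.9935, -0.1109, 0.4758], [-0.9996, 0.0235, -0.0167, -0.0013], [-0.014, 0.1113, 0.9937, 1.0112], [0.0, 0.0, 0.0, 1.0]]}
```

View pics/scene.png

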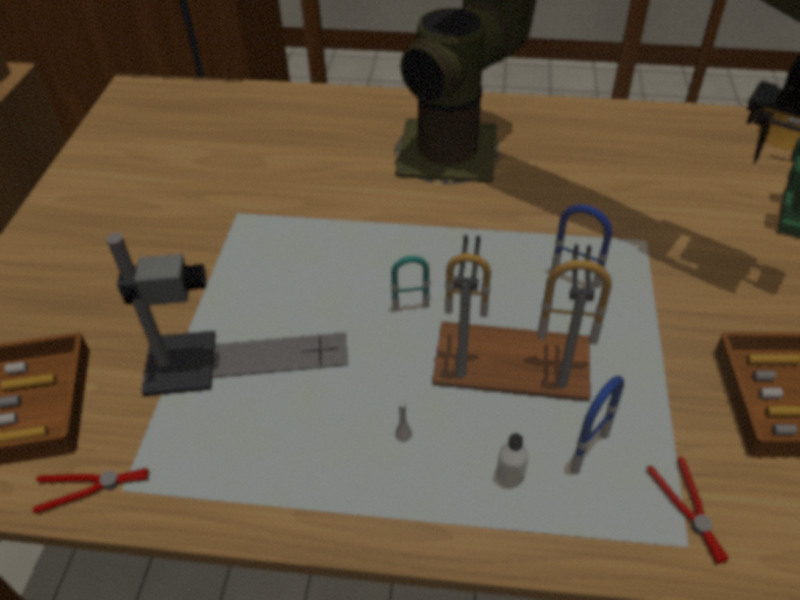

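View pics/top.png

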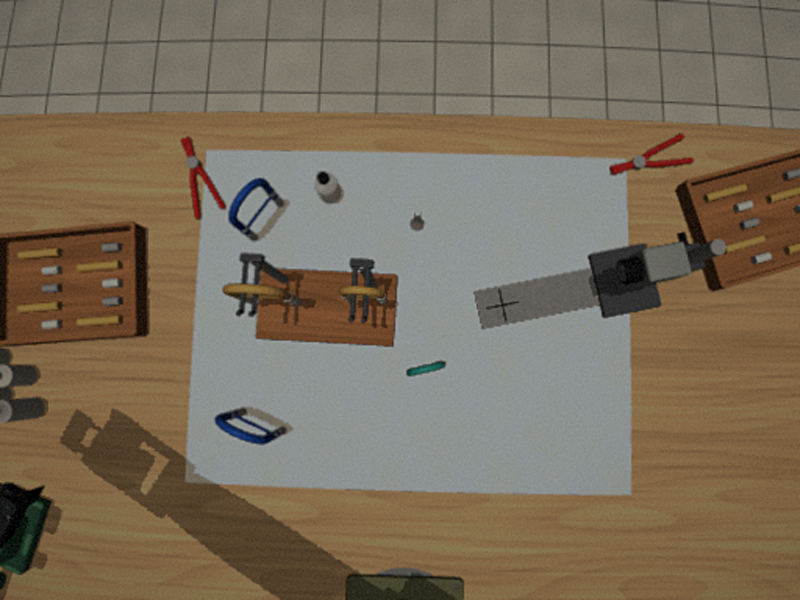

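Brass candidates: the slide at scene (578,300), about 65 px wide, and the one at (468,285), about 43 px wide. Blue ones at (583,240) and (600,420) and the turquoise at (410,282) are look-alikes. The brass slide at (578,300) fits as the wide one; I'll confirm it in a crop.

```bash
cat > h.py <<'E'
import numpy as np,cv2
from station import arm,cams
def ray(p,u,v):
    d=cv2.undistortPoints(np.array([[[u,v]]],float),np.array([[p['fx'],0,p['cx']],[0,p['fy'],p['cy']],[0,0,1]]),np.array([p['k1'],0,0,0.]))[0,0]
    T=np.array(p['T']);return T[:3,3],T[:3,:3]@np.array([d[0],-d[1],-1])
def onz(p,u,v,z):
    o,d=ray(p,u,v);return o+d*(z-o[2])/d[2]
def proj(p,X):
    T=np.array(p['T']);c=T[:3,:3].T@(np.asarray(X,float)-T[:3,3]);s=np.array([c[0],-c[1]])/-c[2];s=s*(1+p['k1']*(s@s))
    return s*[p['fx'],p['fy']]+[p['cx'],p['cy']]
E
python3 - <<'E'
from h import *
s=cams.capture('scene')[:,:,::-1];t=cams.capture('top')[:,:,::-1]
g=lambda i,x,y:cv2.resize(i[y:y+75,x:x+100],(400,300),interpolation=cv2.INTER_CUBIC)
m=np.vstack([np.hstack([g(s,300,160),g(t,138,150)]),np.hstack([g(s,70,145),g(t,300,145)])])
m=cv2.convertScaleAbs(m,alpha=1.5)
cv2.imwrite('pics/m.png',m)
E
```

```text
(no output)
```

View pics/m.png

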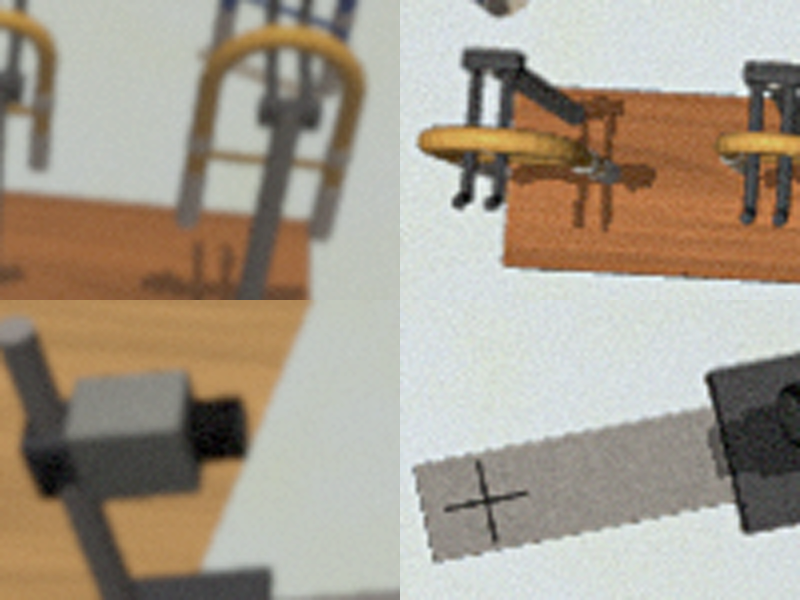

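Crop confirms it: the wide brass slide hangs on the left hanger (bow in the top crop at (418–590,140); prong tips at (460,203), (492,203)). Its broad side faces the robot. The cross is at top crop (486,501) and the lens face at scene crop (240,428).

```bash
python3 - <<'E'
from h import *
from scipy.optimize import least_squares
np.set_printoptions(precision=4,suppress=True)
T=cams.camera_params('top');S=cams.camera_params('scene')
ta=lambda x,y,z:onz(T,138+(x-400)/4,150+y/4,z)
tf=lambda x,y,z:onz(T,x/1.5625,y/1.5625,z)
tc=lambda x,y,z:onz(T,300+(x-400)/4,145+(y-300)/4,z)
print('base',ta(503,266,.015),tf(397,275,.015),tf(393,346,.015))
print('tips',ta(460,201,.238),ta(492,201,.238))
print('crossbar ends top z.228',ta(463,50,.228),ta(523,53,.228))
print('bow',ta(490,143,.239),'left end z.19',ta(420,140,.19))
c=tc(486,501,.006);print('cross',c)
for a,b in (((413,465),(706,407)),((436,563),(738,503)),((445,508),(528,492))):
    v=tc(*b,.006)-tc(*a,.006);print(np.degrees(np.arctan2(v[1],v[0])),np.linalg.norm(v))
print('basecorner',tc(707,373,.0),tc(744,532,.0))
v=tc(706,407,.006)-tc(413,465,.006)+tc(738,503,.006)-tc(436,563,.006);v/=np.linalg.norm(v);print(v)
L=c+v*.15
sl=np.array([70+240/4,145+128/4])
for h in np.arange(.14,.22,.01):print(h,proj(S,[*L[:2],h]),end=' ')
print(sl)
# scene: cross check, wide slide top centre (crop 285,28) 
print('scene bow top z.239',onz(S,300+287/4,160+30/4,.237))
print('scene cross',onz(S,320/1.5625,349/1.5625,.006))
E
```

```text
base [0.5103 0.2773 0.015 ] [0.631  0.0263 0.015 ] [0.5031 0.0301 0.015 ]
tips [0.5376 0.2407 0.238 ] [0.538  0.2229 0.238 ]
crossbar ends top z.228 [0.6236 0.2472 0.228 ] [0.6225 0.2129 0.228 ]
bow [0.5699 0.2255 0.239 ] left end z.19 [0.5767 0.2818 0.19  ]
cross [ 0.5819 -0.1655  0.006 ]
-77.4054454090737 0.2149693242768244
-77.55410146278822 0.22013620062947273
-77.7542653791717 0.06014142126785023
basecorner [ 0.6791 -0.3264  0.    ] [ 0.5646 -0.3516  0.    ]
[ 0.2168 -0.9762  0.    ]
0.14 [135.2813 192.3249] 0.15000000000000002 [134.4148 189.4284] 0.16000000000000003 [133.5375 186.4949] 0.17000000000000004 [132.6491 183.5237] 0.18000000000000005 [131.7494 180.514 ] 0.19000000000000006 [130.8384 177.4653] 0.20000000000000007 [129.9156 174.3766] 0.21000000000000008 [128.981  171.2473] [130. 177.]
scene bow top z.239 [0.5756 0.2312 0.237 ]
scene cross [ 0.5837 -0.1632  0.006 ]
```

{"method": "apply_moves", "body": {"rows": [{"rot": [0,0,-0.113],"offset": [1,-1,2],"grip": 9.5},{"rot": [0,0,-0.113],"offset": [2,-2,2],"grip": 9.5},{"rot": [0,0,-0.113],"offset": [2,-2,2],"grip": 9.5},{"rot": [0,0,-0.113],"offset": [2.5,-2.5,2],"grip": 9.5},{"rot": [0,0,-0.113],"offset": [2.5,-2.5,2],"grip": 9.5},{"rot": [0,0,-0.113],"offset": [2.5,-2.5,1.7],"grip": 9.5},{"rot": [0,0,-0.113],"offset": [2.5,-2.5,0],"grip": 9.5},{"rot": [0,0,-0.113],"offset": [2.5,-2.5,0],"grip": 9.5},{"rot": [0,0,-0.113],"offset": [2,-2,0],"grip": 9.5},{"rot": [0,0,-0.112],"offset": [1,-1,0],"grip": 9.5}]}}

```text
t: 1.03
tcp_pos: [0.4996, 0.3728, 0.3314]
eef_rot: [2.258, 2.183, -0.001]
contact_force: [-0.3, 1.2, -0.2]
finger_gap: 0.0951
grip_force: 0.0
```

```bash
cat > w.py <<'E'
import sys
from h import *
np.set_printoptions(precision=4,suppress=True)
o=arm.observe();P=cams.camera_params('wrist');i=cams.capture('wrist')
from scipy.spatial.transform import Rotation as R
print(o['t'],o['tcp_pos'],R.from_rotvec(o['eef_rot']).as_matrix()[:,1],o['finger_gap'],o['grip_force'],o['contact_force'])
np.save('pics/P.npy',P,allow_pickle=True);np.save(f'pics/{sys.argv[1]}.npy',i);print(P['T'])
cv2.imwrite(f'pics/{sys.argv[1]}.png',cv2.convertScaleAbs(cv2.resize(i[:,:,::-1],(800,600),interpolation=cv2.INTER_CUBIC),alpha=1.4))
E
python3 w.py w1
```

```text
1.0333 [0.4996 0.3728 0.3314] [ 0.9994 -0.0336  0.0004] 0.09506934264911202 0.0 [-0.3433  1.2058 -0.1949]
[[ 0.9994  0.0329  0.0076  0.5014]
 [-0.0338  0.9701  0.2405  0.4405]
 [ 0.0005 -0.2406  0.9706  0.5011]
 [ 0.      0.      0.      1.    ]]
```

View pics/w1.png

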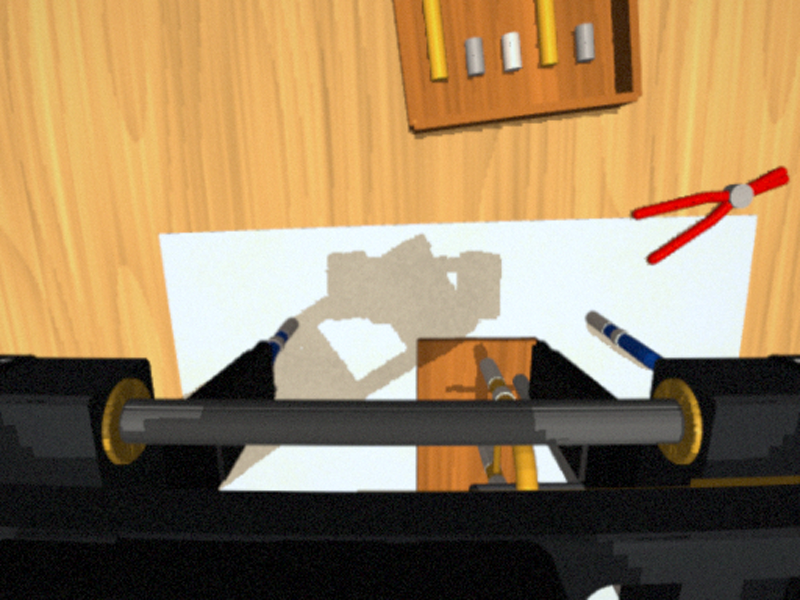

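```bash
python3 - <<'E'
from h import *
P=np.load('pics/P.npy',allow_pickle=True).item();T=cams.camera_params('top')
f=lambda u,v,z:onz(P,u/1.5625,v/1.5625,z).round(4)
print(f(487,358,.073),f(503,395,.11),f(525,470,.19),f(525,485,.2))
o=np.array([.573,.231,.22])
for X in (o+[0,0,.019],o+[.001,.047,-.03],o+[-.001,-.047,-.03]): 
    q=proj(T,X);print((q-[138,150])*4+[400,0], proj(P,X)*1.5625)
E
```

```text
[0.5756 0.2809 0.073 ] [0.5834 0.2602 0.11  ] [0.5839 0.2377 0.19  ] [0.5817 0.2321 0.2   ]
[480.48040195 137.14751541] [526.04473325 523.57922596]
[426.00931179 144.66036216] [512.92310949 419.81701025]
[584.08674922 151.70975227] [506.56854243 533.13107541]
```

{"method": "apply_moves", "body": {"rows": [{"rot": [0,0,0],"offset": [1.5,-2,0],"grip": 7},{"rot": [0,0,0],"offset": [2,-2.5,0],"grip": 7},{"rot": [0,0,0],"offset": [2,-2.5,0],"grip": 7},{"rot": [0,0,0],"offset": [1.6,-2.1,0],"grip": 7},{"rot": [0,0,0],"offset": [0.8,-1,0],"grip": 7},{"rot": [0,0,0],"offset": [0,0,-1.5],"grip": 7},{"rot": [0,0,0],"offset": [0,0,-2],"grip": 7},{"rot": [0,0,0],"offset": [0,0,-2],"grip": 7},{"rot": [0,0,0],"offset": [0,0,-1.5],"grip": 7},{"rot": [0,0,0],"offset": [0,0,0],"grip": 7}]}}

```text
t: 1.92
tcp_pos: [0.5735, 0.2749, 0.2558]
eef_rot: [-2.244, -2.193, 0.012]
contact_force: [-0.4, 0.4, -0.1]
finger_gap: 0.0704
grip_force: 0.0
```

```bash
python3 w.py w2
```

```text
1.9167 [0.5735 0.2749 0.2558] [ 0.9997 -0.0232 -0.0083] 0.07039330474003291 0.0 [-0.3508  0.3911 -0.1477]
[[ 0.9997  0.0207  0.0136  0.5761]
 [-0.0234  0.9699  0.2422  0.3429]
 [-0.0082 -0.2424  0.9701  0.4253]
 [ 0.      0.      0.      1.    ]]
```

View pics/w2.png

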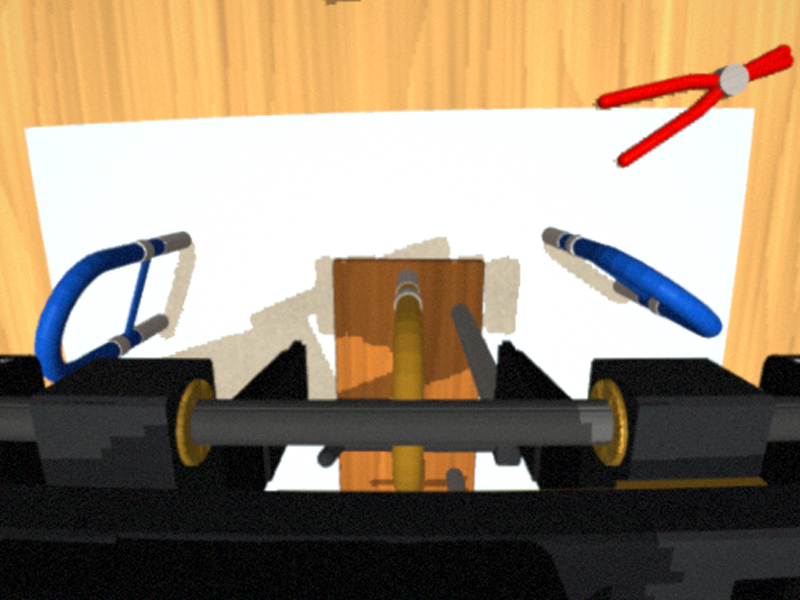

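The slide's leg at (407,380) is centred between the fingers at 305 and 497. Next: check y from the leg foot at (407,275), then descend.

```bash
python3 - <<'E'
from h import *
P=np.load('pics/P.npy',allow_pickle=True).item()
f=lambda u,v,z:onz(P,u/1.5625,v/1.5625,z).round(4)
print(f(407,272,.073),f(407,330,.12),f(407,390,.17))
for y in (.232,.235):
  for d in ([0,.047,-.1476],[0,.033,-.1476]): print(y,proj(P,np.array([.577,y,.22])+d)*1.5625)
E
```

```text
[0.5759 0.2793 0.073 ] [0.5751 0.2496 0.12  ] [0.5746 0.2297 0.17  ]
0.232 [408.55233696 272.23063345]
0.232 [408.93059191 290.98134548]
0.235 [408.47021164 268.16807407]
0.235 [408.85022794 286.99216058]
```

{"method": "apply_moves", "body": {"rows": [{"rot": [0,0,0],"offset": [0.2,-0.2,-1.5],"grip": 7},{"rot": [0,0,0],"offset": [0,0,-2],"grip": 7},{"rot": [0,0,0],"offset": [0,0,-2],"grip": 7},{"rot": [0,0,0],"offset": [0,0,-1.3],"grip": 7},{"rot": [0,0,0],"offset": [0,0,-0.4],"grip": 7},{"rot": [0,0,0],"offset": [0,0,0],"grip": 7},{"rot": [0,0,0],"offset": [0,0,0],"grip": 7},{"rot": [0,0,0],"offset": [0,0,0],"grip": 7},{"rot": [0,0,0],"offset": [0,0,0],"grip": 7},{"rot": [0,0,0],"offset": [0,0,0],"grip": 7}]}}

```text
t: 2.8
tcp_pos: [0.5792, 0.2727, 0.191]
eef_rot: [2.248, 2.193, 0.003]
contact_force: [-0.1, -0.4, 0.6]
finger_gap: 0.07
grip_force: 0.0
```

{"method": "apply_moves", "body": {"rows": [{"rot": [0,0,0],"offset": [-0.2,-0.2,-0.5],"grip": 7},{"rot": [0,0,0],"offset": [0,0,-0.5],"grip": 7},{"rot": [0,0,0],"offset": [0,0,0],"grip": 5},{"rot": [0,0,0],"offset": [0,0,0],"grip": 3},{"rot": [0,0,0],"offset": [0,0,0],"grip": 2},{"rot": [0,0,0],"offset": [0,0,0],"grip": 1},{"rot": [0,0,0],"offset": [0,0,0],"grip": 0.5},{"rot": [0,0,0],"offset": [0,0,0],"grip": 0.5},{"rot": [0,0,0],"offset": [0,0,0],"grip": 0.5},{"rot": [0,0,0],"offset": [0,0,0],"grip": 0.5}]}}

```text
t: 3.63
tcp_pos: [0.5766, 0.2705, 0.1798]
eef_rot: [2.249, 2.193, 0.0]
contact_force: [-0.2, 0.4, 0.2]
finger_gap: 0.0221
grip_force: 0.0
```

{"method": "apply_moves", "body": {"rows": [{"rot": [0,0,0],"offset": [0,0,0],"grip": 0.5},{"rot": [0,0,0],"offset": [0,0,0],"grip": 0.5},{"rot": [0,0,0],"offset": [0,0,0],"grip": 0.5},{"rot": [0,0,0],"offset": [0,0,0],"grip": 0.5},{"rot": [0,0,0],"offset": [0,0,0],"grip": 0.5},{"rot": [0,0,0],"offset": [0,0,0],"grip": 0.5},{"rot": [0,0,0],"offset": [0,0,0],"grip": 0.5},{"rot": [0,0,0],"offset": [0,0,0],"grip": 0.5},{"rot": [0,0,0],"offset": [0,0,0],"grip": 0.5},{"rot": [0,0,0],"offset": [0,0,0],"grip": 0.5}]}}

```text
t: 4.47
tcp_pos: [0.5766, 0.2705, 0.1797]
eef_rot: [2.249, 2.193, 0.0]
contact_force: [0.5, 0.4, 0.3]
finger_gap: 0.0133
grip_force: 30.0
```

{"method": "apply_moves", "body": {"rows": [{"rot": [0,0,0],"offset": [0,0,0.3],"grip": 0.5},{"rot": [0,0,0],"offset": [0,0,0.5],"grip": 0.5},{"rot": [0,0,0],"offset": [0,0,0.7],"grip": 0.5},{"rot": [0,0,0],"offset": [0,0,0.7],"grip": 0.5},{"rot": [0,0,0],"offset": [0,0,0.7],"grip": 0.5},{"rot": [0,0,0],"offset": [0,0,0.6],"grip": 0.5},{"rot": [0,0,0],"offset": [0,0,0.4],"grip": 0.5},{"rot": [0,0,0],"offset": [0,0,0.2],"grip": 0.5},{"rot": [0,0,0],"offset": [0,0,0],"grip": 0.5},{"rot": [0,0,0],"offset": [0,0,0],"grip": 0.5}]}}

```text
t: 5.3
tcp_pos: [0.5765, 0.2704, 0.2205]
eef_rot: [-2.249, -2.193, 0.0]
contact_force: [0.3, 0.7, -1.0]
finger_gap: 0.0138
grip_force: 30.0
```

```bash
python3 - <<'E'
from h import *
s=cams.capture('scene')[:,:,::-1];t=cams.capture('top')[:,:,::-1]
g=lambda i,x,y:cv2.resize(i[y:y+120,x:x+80],(400,600),interpolation=cv2.INTER_CUBIC)
cv2.imwrite('pics/l.png',cv2.convertScaleAbs(np.hstack([g(s,330,110),g(t,130,120)]),alpha=1.5))
E
```

```text
(no output)
```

View pics/l.png

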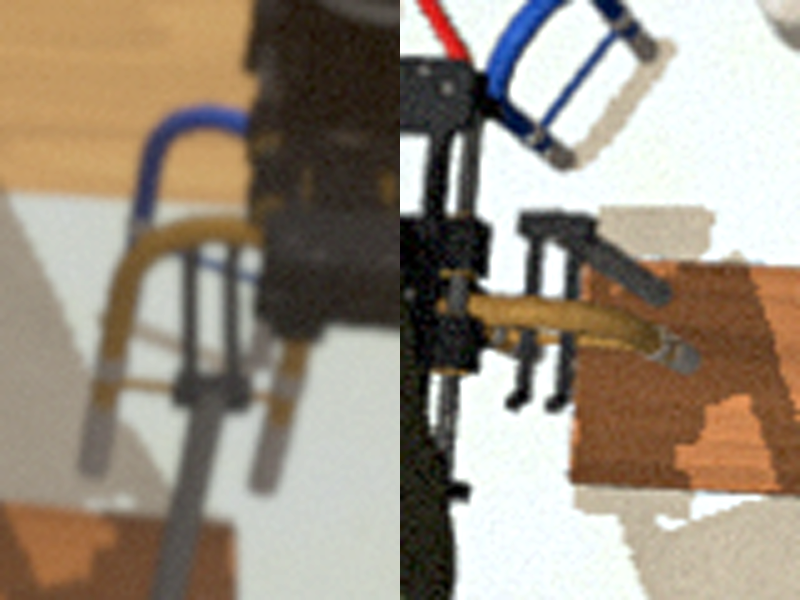

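The slide is off the prongs' level: bow in the scene crop at (200,235), above the prongs, with feet at (92,470) and (262,490), and hanging level. Now draw it off along −x.

{"method": "apply_moves", "body": {"rows": [{"rot": [0,0,0],"offset": [-0.4,0.01,0],"grip": 0.5},{"rot": [0,0,0],"offset": [-0.8,0.02,0],"grip": 0.5},{"rot": [0,0,0],"offset": [-1.2,0.03,0],"grip": 0.5},{"rot": [0,0,0],"offset": [-1.3,0.03,0],"grip": 0.5},{"rot": [0,0,0],"offset": [-1.3,0.03,0],"grip": 0.5},{"rot": [0,0,0],"offset": [-1.3,0.03,0],"grip": 0.5},{"rot": [0,0,0],"offset": [-1.2,0.03,0],"grip": 0.5},{"rot": [0,0,0],"offset": [-0.8,0.02,0],"grip": 0.5},{"rot": [0,0,0],"offset": [-0.5,0.01,0],"grip": 0.5},{"rot": [0,0,0],"offset": [0,0,0],"grip": 0.5}]}}

```text
t: 6.23
tcp_pos: [0.4875, 0.2727, 0.2208]
eef_rot: [2.248, 2.194, 0.0]
contact_force: [0.9, 0.0, -0.7]
finger_gap: 0.0132
grip_force: 30.0
```

{"method": "apply_moves", "body": {"rows": [{"rot": [0,0,0],"offset": [0,0,0.6],"grip": 0.5},{"rot": [0,0,0],"offset": [0,0,1.2],"grip": 0.5},{"rot": [0,0,0],"offset": [0,0,1.8],"grip": 0.5},{"rot": [0,0,0],"offset": [0,0,2],"grip": 0.5},{"rot": [0,0,0],"offset": [0,0,2],"grip": 0.5},{"rot": [0,0,0],"offset": [0,0,2],"grip": 0.5},{"rot": [0,0,0],"offset": [0,0,2],"grip": 0.5},{"rot": [0,0,0],"offset": [0,0,1.8],"grip": 0.5},{"rot": [0,0,0],"offset": [0,0,1],"grip": 0.5},{"rot": [0,0,0],"offset": [0,0,0.4],"grip": 0.5}]}}

```text
t: 7.07
tcp_pos: [0.4897, 0.2728, 0.3721]
eef_rot: [2.248, 2.192, 0.007]
contact_force: [-0.5, 0.7, -1.0]
finger_gap: 0.0134
grip_force: 30.0
```

{"method": "apply_moves", "body": {"rows": [{"rot": [0,0,-0.02],"offset": [0,-0.6,0.6],"grip": 0.5},{"rot": [0,0,-0.04],"offset": [0,-1.2,0.8],"grip": 0.5},{"rot": [0,0,-0.06],"offset": [0,-1.8,0.8],"grip": 0.5},{"rot": [0,0,-0.07],"offset": [0.3,-2.3,0.6],"grip": 0.5},{"rot": [0,0,-0.07],"offset": [0.6,-2.3,0.4],"grip": 0.5},{"rot": [0,0,-0.07],"offset": [0.8,-2.3,0],"grip": 0.5},{"rot": [0,0,-0.07],"offset": [0.8,-2.3,0],"grip": 0.5},{"rot": [0,0,-0.07],"offset": [0.8,-2.3,0],"grip": 0.5},{"rot": [0,0,-0.07],"offset": [0.8,-2.3,0],"grip": 0.5},{"rot": [0,0,-0.07],"offset": [0.8,-2.3,0],"grip": 0.5}]}}

```text
t: 7.9
tcp_pos: [0.5372, 0.0733, 0.4]
eef_rot: [-2.808, -1.408, 0.003]
contact_force: [-0.3, -0.2, -1.6]
finger_gap: 0.0133
grip_force: 30.0
```

{"method": "apply_moves", "body": {"rows": [{"rot": [0,0,-0.07],"offset": [0.8,-2.3,0],"grip": 0.5},{"rot": [0,0,-0.07],"offset": [0.8,-2.3,0],"grip": 0.5},{"rot": [0,0,-0.07],"offset": [0.8,-2.3,0],"grip": 0.5},{"rot": [0,0,-0.07],"offset": [0.8,-2.3,0],"grip": 0.5},{"rot": [0,0,-0.07],"offset": [0.8,-2.3,0],"grip": 0.5},{"rot": [0,0,-0.07],"offset": [0.8,-2.3,0],"grip": 0.5},{"rot": [0,0,-0.07],"offset": [0.8,-2.3,0],"grip": 0.5},{"rot": [0,0,-0.06],"offset": [0.8,-2.3,0],"grip": 0.5},{"rot": [0,0,-0.05],"offset": [0.6,-2,0],"grip": 0.5},{"rot": [0,0,-0.03],"offset": [0.3,-1.2,0],"grip": 0.5}]}}

```text
t: 8.73
tcp_pos: [0.6101, -0.1434, 0.3993]
eef_rot: [-3.106, -0.469, 0.004]
contact_force: [-0.7, -0.2, -2.0]
finger_gap: 0.0133
grip_force: 30.0
```

{"method": "apply_moves", "body": {"rows": [{"rot": [0,0,-0.03],"offset": [0.4,-0.6,-0.6],"grip": 0.5},{"rot": [0,0,-0.03],"offset": [0.3,-0.4,-1.4],"grip": 0.5},{"rot": [0,0,-0.02],"offset": [0.2,-0.2,-2.2],"grip": 0.5},{"rot": [0,0,0],"offset": [0.1,-0.1,-2.5],"grip": 0.5},{"rot": [0,0,0],"offset": [0,0,-2.5],"grip": 0.5},{"rot": [0,0,0],"offset": [0,0,-2.5],"grip": 0.5},{"rot": [0,0,0],"offset": [0,0,-2.3],"grip": 0.5},{"rot": [0,0,0],"offset": [0,0,-1.7],"grip": 0.5},{"rot": [0,0,0],"offset": [0,0,-1],"grip": 0.5},{"rot": [0,0,0],"offset": [0,0,-0.5],"grip": 0.5}]}}

```text
t: 9.57
tcp_pos: [0.6193, -0.1527, 0.226]
eef_rot: [-3.12, -0.354, 0.006]
contact_force: [0.2, 0.4, -0.8]
finger_gap: 0.0137
grip_force: 30.0
```

{"method": "apply_moves", "body": {"rows": [{"rot": [0,0,0],"offset": [0,0,0],"grip": 0.5},{"rot": [0,0,0],"offset": [0,0,0],"grip": 0.5},{"rot": [0,0,0],"offset": [0,0,0],"grip": 0.5},{"rot": [0,0,0],"offset": [0,0,0],"grip": 0.5},{"rot": [0,0,0],"offset": [0,0,0],"grip": 0.5},{"rot": [0,0,0],"offset": [0,0,0],"grip": 0.5},{"rot": [0,0,0],"offset": [0,0,0],"grip": 0.5},{"rot": [0,0,0],"offset": [0,0,0],"grip": 0.5},{"rot": [0,0,0],"offset": [0,0,0],"grip": 0.5},{"rot": [0,0,0],"offset": [0,0,0],"grip": 0.5}]}}

```text
t: 10.4
tcp_pos: [0.6205, -0.1535, 0.2286]
eef_rot: [-3.122, -0.354, 0.0]
contact_force: [-1.1, -0.3, -1.3]
finger_gap: 0.0135
grip_force: 30.0
```

```bash
python3 - <<'E'
from h import *
s=cams.capture('scene')[:,:,::-1];t=cams.capture('top')[:,:,::-1]
g=lambda i,x,y:cv2.resize(i[y:y+120,x:x+160],(800,600),interpolation=cv2.INTER_CUBIC)
cv2.imwrite('pics/f1.png',cv2.convertScaleAbs(g(s,90,115),alpha=1.5))
cv2.imwrite('pics/f2.png',cv2.convertScaleAbs(g(t,260,110),alpha=1.5))
E
```

```text
(no output)
```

View pics/f1.png

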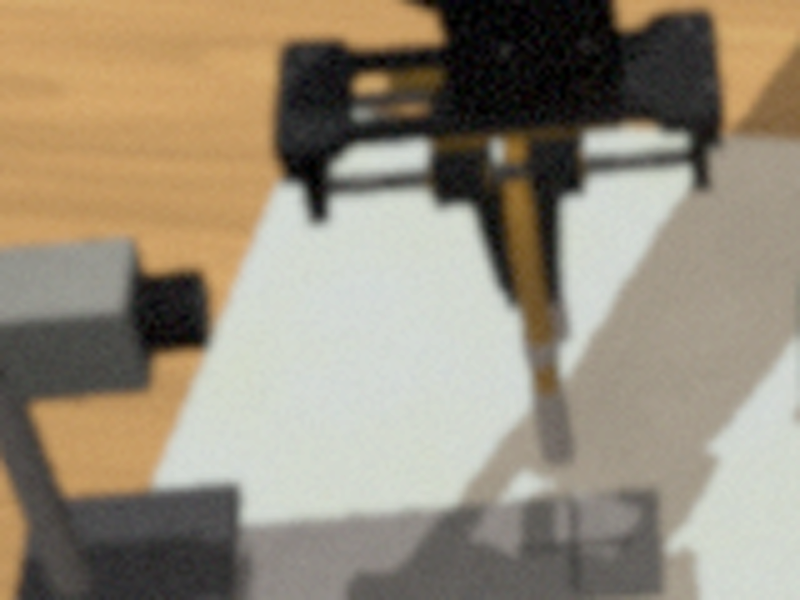

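View pics/f2.png

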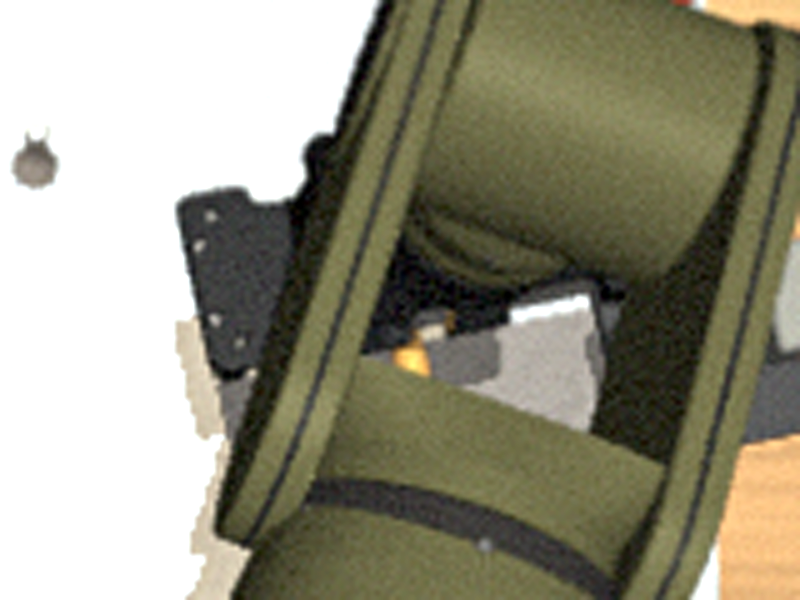

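The slide hangs upright and edge-on in the scene view, with its near foot at crop (556,460) and the lens face at (201,310). Next: compare with the model and compute the last correction.

```bash
python3 - <<'E'
from h import *
np.set_printoptions(precision=4,suppress=True)
from scipy.spatial.transform import Rotation as R
S=cams.camera_params('scene');T=cams.camera_params('top')
o=arm.observe();M=R.from_rotvec(o['eef_rot']).as_matrix();print(o['t'],o['tcp_pos'],M,o['grip_force'])
y=M[:,1];ang=np.degrees(np.arctan2(y[1],y[0]));print('yaw',ang)
g=o['tcp_pos']-M[:,2]*.0188
sx=y*[1,1,0];sx/=np.linalg.norm(sx);sy=np.array([-sx[1],sx[0],0])
org=g-.0393*sy+[0,0,.020]
print('mid',org-[0,0,.064])
c=lambda X:(proj(S,X)-[90,115])*5
for yy,z in ((.04,-.1476),(.04,-.1),(.04,-.06),(-.04,-.1476)):print(yy,z,c(org+sy*yy+[0,0,z]))
v=np.array([.2168,-.9762,0]);L=np.array([.5828,-.1645,0])+v*.15
for h in (.18,.19,.2):print(h,c(L+[0,0,h]),proj(T,L+[0,0,h])*1.5625)
E
```

```text
10.5 [ 0.6205 -0.1535  0.2286] [[ 0.9746  0.2239 -0.    ]
 [ 0.2239 -0.9746 -0.    ]
 [-0.      0.     -1.    ]] 29.997820752541884
yaw -77.06263374188141
mid [ 0.5822 -0.1623  0.2034]
0.04 -0.1476 [555.0479 450.899 ]
0.04 -0.1 [544.0305 381.9868]
0.04 -0.06 [534.2379 320.6714]
-0.04 -0.1476 [550.9645 331.6152]
0.18 [210.2607 329.1703] [616.5051 273.7442]
0.19 [205.712  313.9269] [618.9217 272.7014]
0.2 [201.1051 298.4839] [621.3948 271.634 ]
```

{"method": "apply_moves", "body": {"rows": [{"rot": [0,0,-0.008],"offset": [0.05,-0.2,-0.3],"grip": 0.5},{"rot": [0,0,0],"offset": [0,0,-0.4],"grip": 0.5},{"rot": [0,0,0],"offset": [0,0,-0.3],"grip": 0.5},{"rot": [0,0,0],"offset": [0,0,-0.1],"grip": 0.5},{"rot": [0,0,0],"offset": [0,0,0],"grip": 0.5},{"rot": [0,0,0],"offset": [0,0,0],"grip": 0.5},{"rot": [0,0,0],"offset": [0,0,0],"grip": 0.5},{"rot": [0,0,0],"offset": [0,0,0],"grip": 0.5},{"rot": [0,0,0],"offset": [0,0,0],"grip": 0.5},{"rot": [0,0,0],"offset": [0,0,0],"grip": 0.5}]}}

```text
t: 11.33
tcp_pos: [0.6211, -0.1555, 0.2178]
eef_rot: [3.123, 0.341, 0.0]
contact_force: [0.7, 0.2, -1.6]
finger_gap: 0.0136
grip_force: 30.0
```

```bash
python3 w.py w3; python3 - <<'E'
from h import *
s=cams.capture('scene')[:,:,::-1]
cv2.imwrite('pics/f3.png',cv2.convertScaleAbs(cv2.resize(np.hstack([s[110:270,80:280],s[110:270,270:470]]),(800,320),interpolation=cv2.INTER_CUBIC),alpha=1.5))
w=cv2.resize(cv2.imread('pics/w3.png'),(370,278));f=cv2.imread('pics/f3.png')
c=np.zeros((598,800,3),np.uint8);c[:320]=f;c[320:,:370]=w;cv2.imwrite('pics/f4.png',c)
E
```

```text
11.3333 [ 0.6211 -0.1555  0.2178] [ 0.2161 -0.9764  0.0001] 0.01357776265659188 29.997858643328073 [ 0.7048  0.1683 -1.6066]
[[ 0.2159  0.9481  0.2333  0.6859]
 [-0.9764  0.2095  0.0522 -0.1403]
 [ 0.0006 -0.2391  0.971   0.3876]
 [ 0.      0.      0.      1.    ]]
```

View pics/f4.png

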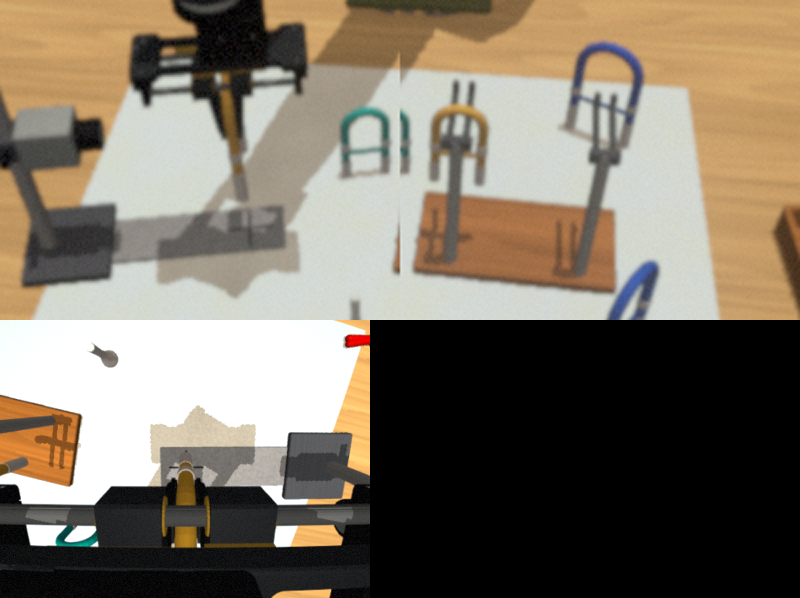

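The slide hangs straight over the cross, its leg centred between the fingers at (185,480) in the wrist inset. The narrow slide is still on its hanger at (460,140), and nothing else has moved.

```bash
python3 -c "
from station import workorder;print(workorder.finish_job())"
```

```text
the job is handed in; nothing more can be done
None
```

I handed the job in at about 11.4 s, with the wide brass slide held still, upright and square to the lens at the view point; by my measurements its middle is within about 2 mm of it, and nothing else in the views I took had moved.

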